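# Set a bowed batten up on two matched blocks with a weight on it

### The arm

A 6-joint arm with a two-finger parallel gripper is mounted at the origin on a cart in front of the work surface, level with it; the furniture and walls round the work are solid. World frame = base frame: x ahead of the robot, y to its left, z up, the work surface at z = 0. Lengths are in m, angles in rad, forces in N, time in s.
With the tool pointing down it reaches from about 0.225 to 0.875 m from the base axis. Payload 3.4 kg.
Tool frame: the origin (TCP) lies at the very end of the fingers, on their centre line; the grasp point (between the pads) lies 19 mm behind it; z points along the fingers, y is the direction in which the jaws open and shut (so a half turn about z gives the same grasp; the last joint's range is limited). The gripper opens to 85 mm and grips with 20 to 120 N. Pads are 22 mm wide; open, the fingers measure 114 mm over their backs; the gripper's body (76 mm by 85 mm) begins 54 mm behind the grasp point. The pads swing forward as they close: fully open they stand 13 mm farther back than shut.
Start: joints at [1.191, 0.276, 1.505, -0, 1.361, -0.121], TCP at [0.147, 0.556, 0.231] pointing down, gripper open.
Joint ranges: [-2.89, 2.89], [-0.75, 2.08], [0.22, 2.7], [-1.18, 4.32], [0.11, 2.71], [-2.7, 2.7]. Speed limits (rad/s): [2.57, 2.57, 3.14, 3.14, 3.14, 3.14].

### API

Orientations are given as a unit quaternion [w, x, y, z].
In Python, from rig import get_state, get_image, calibration, sign_off gives the robot as it stands. The module is installed in compiled form; this text tells all that it offers.
- The arm moves only by the tool drive_tool, never from a script. Its argument "targets" is one flat list of numbers, 7 for each row, row after row: the turn, a rotation vector about the tool's x, y, z in degrees, then the shift along the tool's x, y, z in mm, then the opening, from 0 (shut) to 1 (fully open). In form: [wx, wy, wz, tx, ty, tz, fingers, wx, wy, wz, tx, ty, tz, fingers, ...]. A call has 1 to 12 rows; each row shifts and turns the commanded pose from where the row before left it, along the tool's axes as they then stand; what a row does not reach is not made up. A row lasts 1/8 s, in which the tool goes at most 62.5 mm and 10.7 degrees, less where a joint would pass 70% of its speed; a pose out of reach is approached as far as the arm can. A call is refused whole if a number of a shift passes 62.5 or a number of a turn 10.7, either way. A call with a gripper value outside its range is refused whole. The fingers move at their own pace and stop on an object; "grip_force" is the grip in N (left out, the last holds). Time passes only in rows, so rows that do not move let the fingers close. It gives the time, the measured TCP pose, the force and the opening at its end, in the units of the state.
- get_state(): the state, without advancing time (a new reading comes with each control period).
- get_image(name): name is "scene" or "side" or "wrist"; returns the picture (384x512x3 uint8, red, green, blue); there is no depth.
- calibration(name): a dict with "mtx" (3x3 intrinsics, pixels), "world_to_cam" (4x4, takes a point from world to camera coordinates); the wrist camera has in their place "hand_eye" (4x4, takes a point from camera to tool coordinates, whose origin is the TCP and whose axes are the flange's). Camera axes: x right, y down, z forward; pixel columns grow to the right and rows downward; lengths in m; the calibration is good to about 2 mm. The wrist camera is an equidistant fisheye: a pixel r from the principal point sees the ray r / f radians off the axis. A picture is of the moment at which its call begins: read the wrist's pose just before it. calibration takes no time and is no camera call.
- sign_off(): hands the job in, once; it reports no verdict.
The state is a dict: "clock": time; "qpos": joint angles; "qd": joint speeds; "effort": joint torques, N m; "position": TCP position; "ee_rot": TCP orientation; "contact_force": force on the tool from outside, world axes, zero at the start; "moment": the same for the moment, N m; "width": finger opening in m.
Only numpy, scipy, OpenCV 4.12 (cv2) and the standard library are available. Lean on these libraries where they do the work, as an engineer would, in place of code of your own. Each camera call takes 0.05 s, during which the arm holds its last target.

### The job

Set the bowed hardwood batten up to be pressed straight: pick out the two matched tall wood blocks and stand one, the way up it lies now, centred on each black rubber pad with its long sides along the pad's, then lay the batten along the top of both blocks, over their middles and reaching out equally at the two ends. Then set the small carton of screws that stands beside the tall blocks flat on the middle of the batten as the weight. Leave the low wood block and the sanding block where they are.

Things in the scene. Friction and masses are not known exactly. Their poses are not given: they have to be found in the camera images.
- pad_near_right: black rubber pad, 70 x 115 x 4 mm, fixed flat on the bench, the one farther to the robot's right. Origin: centre of its underside; z up, y along its 115 mm side and pointing to the other pad.
- pad_near_left: the same black rubber pad again, farther to the robot's left. Its centre is 155 to 165 mm from the other pad's, nearly straight along that pad's y axis (up to 5 mm aside, up to 0.05 rad turned). Behind the pads stands a fixed timber frame, 0.7 m high (upright at x 0.63, y 0.20; beam rising from x 0.42, y -0.28 to x 0.70, y 0.10): carry on the robot's side of it, within x 0.45 when passing y 0.27.
- block_a: tall wood block, plain rectangular beech, 45 (x) x 90 (y) x 40 (z) mm, about 0.1 kg, loose, lying on the bench. Origin: centre of its underside, z up. One of two alike; either may go on either pad.
- block_b: the other tall wood block, the same in every way: 45 x 90 x 40 mm, loose, origin at the centre of its underside.
- batten: hardwood batten, 40 (x) x 250 (y) x 20 (z) mm, about 0.11 kg, loose, lying flat on the bench; straight enough to be treated as a plain rectangular bar. Origin: centre of its underside, z up, y along its length.
- carton: small brown cardboard carton of screws with a pale label, closed and rigid, 51 (x) x 70 (y) x 40 (z) mm, about 0.35 kg, loose, beside the tall blocks (not the fixed cartons at the back of the bench). Origin: under its middle (within 1 mm) on its underside, z up.
- low_block: low wood block, a bystander: same outline as the tall blocks, 45 x 90 mm, but only 22 mm high, paler. Loose, to the right of the pads, origin at the centre of its underside. To be left alone.
- sanding_block: reddish-brown cork sanding block, a bystander, 60 x 110 x 28 mm, at the left edge of the work. Loose, origin at the centre of its underside. To be left alone.

How it is judged:
On the way, in this order (a step that is already met when the one before it is completed fails the run):
1. a tall block stands released on each pad ((((horizontal distance between block_a and pad_near_right below 0.015 m and z of block_a in the frame of pad_near_right between 0.001 and 0.008 m and angle between block_a's own z axis and vertical below 0.06 rad and angle between the y axis of block_a and the y axis of pad_near_right, either way round below 0.17 rad) and (horizontal distance between block_b and pad_near_left below 0.015 m and z of block_b in the frame of pad_near_left between 0.001 and 0.008 m and angle between block_b's own z axis and vertical below 0.06 rad and angle between the y axis of block_b and the y axis of pad_near_left, either way round below 0.17 rad)) or ((horizontal distance between block_b and pad_near_right below 0.015 m and z of block_b in the frame of pad_near_right between 0.001 and 0.008 m and angle between block_b's own z axis and vertical below 0.06 rad and angle between the y axis of block_b and the y axis of pad_near_right, either way round below 0.17 rad) and (horizontal distance between block_a and pad_near_left below 0.015 m and z of block_a in the frame of pad_near_left between 0.001 and 0.008 m and angle between block_a's own z axis and vertical below 0.06 rad and angle between the y axis of block_a and the y axis of pad_near_left, either way round below 0.17 rad))) and contact force between the fingers and block_a below 0.3 N and contact force between the fingers and block_b below 0.3 N), for 0.2 s.
2. the batten lies released across both blocks ((((horizontal distance between block_a and pad_near_right below 0.015 m and z of block_a in the frame of pad_near_right between 0.001 and 0.008 m and angle between block_a's own z axis and vertical below 0.06 rad and angle between the y axis of block_a and the y axis of pad_near_right, either way round below 0.17 rad) and (horizontal distance between block_b and pad_near_left below 0.015 m and z of block_b in the frame of pad_near_left between 0.001 and 0.008 m and angle between block_b's own z axis and vertical below 0.06 rad and angle between the y axis of block_b and the y axis of pad_near_left, either way round below 0.17 rad)) or ((horizontal distance between block_b and pad_near_right below 0.015 m and z of block_b in the frame of pad_near_right between 0.001 and 0.008 m and angle between block_b's own z axis and vertical below 0.06 rad and angle between the y axis of block_b and the y axis of pad_near_right, either way round below 0.17 rad) and (horizontal distance between block_a and pad_near_left below 0.015 m and z of block_a in the frame of pad_near_left between 0.001 and 0.008 m and angle between block_a's own z axis and vertical below 0.06 rad and angle between the y axis of block_a and the y axis of pad_near_left, either way round below 0.17 rad))) and height (world z) of batten between 0.04 and 0.048 m and angle between batten's own z axis and vertical below 0.05 rad and x of block_a in the frame of batten between -0.02 and 0.02 m and x of block_b in the frame of batten between -0.02 and 0.02 m and ((y of block_a in the frame of batten between 0.05 and 0.11 m and y of block_b in the frame of batten between -0.11 and -0.05 m) or (y of block_a in the frame of batten between -0.11 and -0.05 m and y of block_b in the frame of batten between 0.05 and 0.11 m)) and contact force between the fingers and batten below 0.3 N), for 0.2 s.
At the end, for the whole second after the job is handed in: A tall block within 15 mm and 10 degrees of the middle of each pad; the batten flat on both, its centre line within 20 mm of their middles, each 50 to 110 mm from its middle on opposite sides; the carton flat on it, within 20 mm along and 15 mm across of its middle; all released, at rest (all of step 2 and x of carton in the frame of batten between -0.015 and 0.015 m and y of carton in the frame of batten between -0.02 and 0.02 m and z of carton in the frame of batten between 0.016 and 0.024 m and angle between carton's own z axis and vertical below 0.06 rad and contact force between the fingers and block_a below 0.3 N and contact force between the fingers and block_b below 0.3 N and contact force between the fingers and carton below 0.3 N and linear speed of each of block_a, block_b, batten, carton below 0.02 m/s); the robot touches nothing.
It fails at once if the low wood block is moved by more than 25 mm (distance of low_block from where it was at the start of the episode above 0.025 m).
It fails at once if the sanding block is moved by more than 25 mm (distance of sanding_block from where it was at the start of the episode above 0.025 m).
It also fails if it takes over 120 s, if anything falls off the work surface, if the arm or the gripper's body presses on something with over 40 N, if the wrist force passes 120 N, or if a joint passes its speed limit or range.

## Working session

There is one attempt and no reset: what is moved stays moved. The work goes in short steps, Python scripts to look and compute and a tool call to move; the robot and the scene stay as the last step left them, time stands still between calls to the robot, and variables do not carry over. Pictures are saved under pics/ and viewed, and the job is handed in when it is done.

Besides the shell and the picture viewer there is one more tool, called after ">>>" as name(argument=value, ...) on one line, values as JSON. drive_tool: Moves the arm, as the interface text tells. Its arguments: {"type":"object","properties":{"targets":{"type":"array"},"grip_force":{"type":"number"}},"required":["targets"]}

```bash
mkdir -p pics; python3 - <<'E'
from rig import *
import cv2,numpy as np
s=get_state();print(s)
for n in("scene","side","wrist"):
    im=get_image(n);cv2.imwrite(f"pics/{n}0.png",im[:,:,::-1]);c=calibration(n);print(n,{k:np.round(v,4).tolist() for k,v in c.items()})
E
```

```text
{'clock': 0.0, 'qpos': array([ 1.19098899e+00,  2.76600009e-01,  1.50613571e+00, -1.30444111e-06,
        1.36067166e+00, -1.21004383e-01]), 'qd': array([ 0.00023694, -0.00161471,  0.00128795,  0.00051818, -0.00032548,
       -0.00135138]), 'effort': array([ 1.23243422e-03, -4.16784489e+01, -2.45798081e+01, -1.86108837e-04,
        1.12982641e-02, -1.10604219e-07]), 'position': array([0.14697018, 0.55536275, 0.23043581]), 'ee_rot': array([-2.24223240e-04,  1.29040456e-01,  9.91638915e-01, -8.79218647e-04]), 'contact_force': array([-0.14874457,  0.6677212 ,  0.83411393]), 'moment': array([ 0.05674588, -0.03971749,  0.06933232]), 'width': 0.08532542368366833}
scene {'mtx': [[475.561, 0.0, 253.6868], [0.0, 475.561, 186.7296], [0.0, 0.0, 1.0]], 'world_to_cam': [[-0.7073, 0.7066, -0.0211, 0.189], [0.5065, 0.4857, -0.7124, -0.3048], [-0.4932, -0.5146, -0.7014, 1.9477], [0.0, 0.0, 0.0, 1.0]]}
side {'mtx': [[394.0641, 0.0, 256.0738], [0.0, 394.0641, 185.6198], [0.0, 0.0, 1.0]], 'world_to_cam': [[0.9837, 0.1796, 0.007, -0.5274], [0.1577, -0.8436, -0.5133, 0.1433], [-0.0863, 0.506, -0.8582, 1.1861], [0.0, 0.0, 0.0, 1.0]]}
wrist {'mtx': [[297.3186, 0.0, 248.2374], [0.0, 297.3186, 191.2507], [0.0, 0.0, 1.0]], 'hand_eye': [[-0.0003, -0.958, -0.2868, 0.0719], [1.0, -0.0003, 0.0001, 0.001], [-0.0002, -0.2868, 0.958, -0.1426], [0.0, 0.0, 0.0, 1.0]]}
```

View pics/scene0.png

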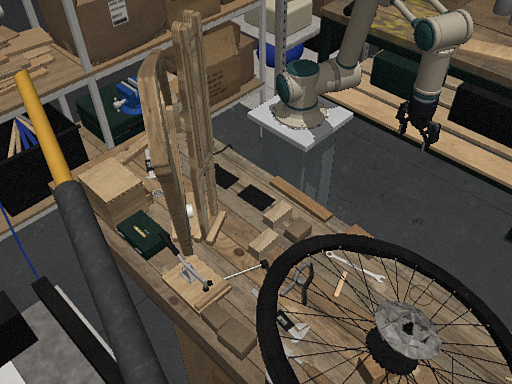

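View pics/side0.png

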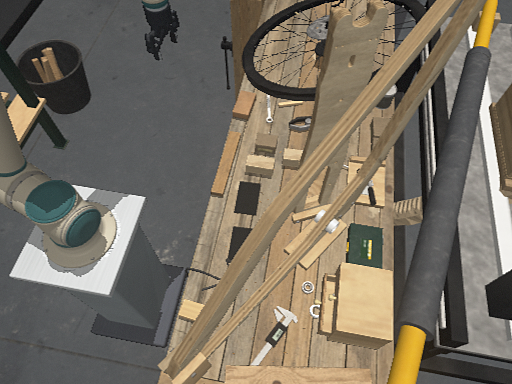

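View pics/wrist0.png

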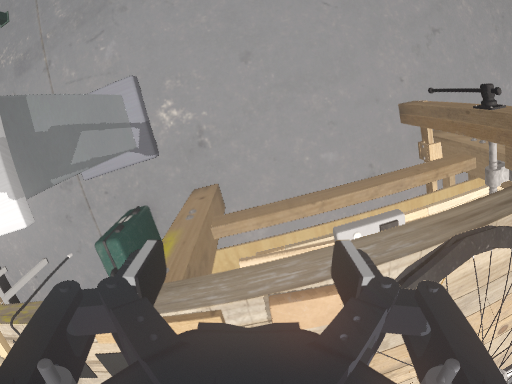

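```bash
cat > h.py <<'E'
from rig import *
import cv2,numpy as np
from scipy.spatial.transform import Rotation as R
def pose():
    s=get_state();q=s['ee_rot'];T=np.eye(4);T[:3,:3]=R.from_quat([q[1],q[2],q[3],q[0]]).as_matrix();T[:3,3]=s['position'];return T
def unproj(name,px,z,T=None):
    c=calibration(name);K=c['mtx'];px=np.asarray(px,float).reshape(-1,2)
    a=(px-K[:2,2])/[K[0,0],K[1,1]]
    if name=='wrist':
        th=np.linalg.norm(a,axis=1);k=np.where(th>1e-9,np.sin(th)/np.maximum(th,1e-9),1)
        d=np.c_[a*k[:,None],np.cos(th)];M=T@c['hand_eye']
    else:
        d=np.c_[a,np.ones(len(a))];M=np.linalg.inv(c['world_to_cam'])
    d=d@M[:3,:3].T;o=M[:3,3];t=(z-o[2])/d[:,2]
    return o+d*t[:,None]
def proj(name,P,T=None):
    c=calibration(name);K=c['mtx'];P=np.asarray(P,float).reshape(-1,3)
    W=c['world_to_cam'] if name!='wrist' else np.linalg.inv(T@c['hand_eye'])
    p=P@W[:3,:3].T+W[:3,3]
    if name=='wrist':
        r=np.linalg.norm(p[:,:2],axis=1);th=np.arctan2(r,p[:,2]);a=p[:,:2]/r[:,None]*th[:,None]
    else:a=p[:,:2]/p[:,2:]
    return a*[K[0,0],K[1,1]]+K[:2,2]
def crop(im,x0,y0,x1,y1,f,out):
    cv2.imwrite(out,cv2.resize(im[y0:y1,x0:x1,::-1],None,fx=f,fy=f,interpolation=cv2.INTER_CUBIC))
E
python3 - <<'E'
from h import *
s=cv2.imread('pics/side0.png')[:,:,::-1]; crop(s,170,80,330,330-2,2.4,'pics/s1.png')
s=cv2.imread('pics/scene0.png')[:,:,::-1]; crop(s,130,130,400,330,2.9,'pics/s2.png')
print(np.round(unproj('side',[[248,198],[238,245],[265,142],[262,165],[225,165],[245,105],[190,312]],0),3))
E
```

```text
[[ 0.471  0.211  0.   ]
 [ 0.473  0.049  0.   ]
 [ 0.487  0.44   0.   ]
 [ 0.493  0.344  0.   ]
 [ 0.372  0.321  0.   ]
 [ 0.386  0.595  0.   ]
 [ 0.384 -0.165  0.   ]]
```

View pics/s1.png

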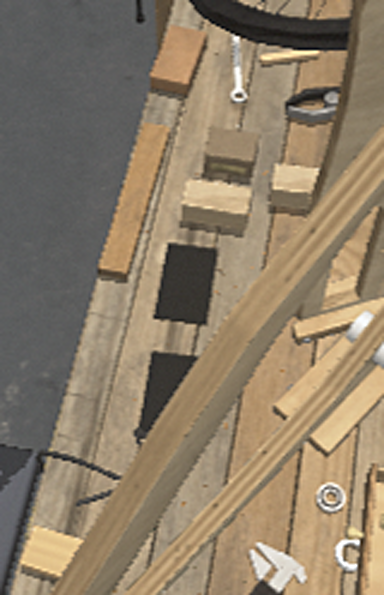

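View pics/s2.png

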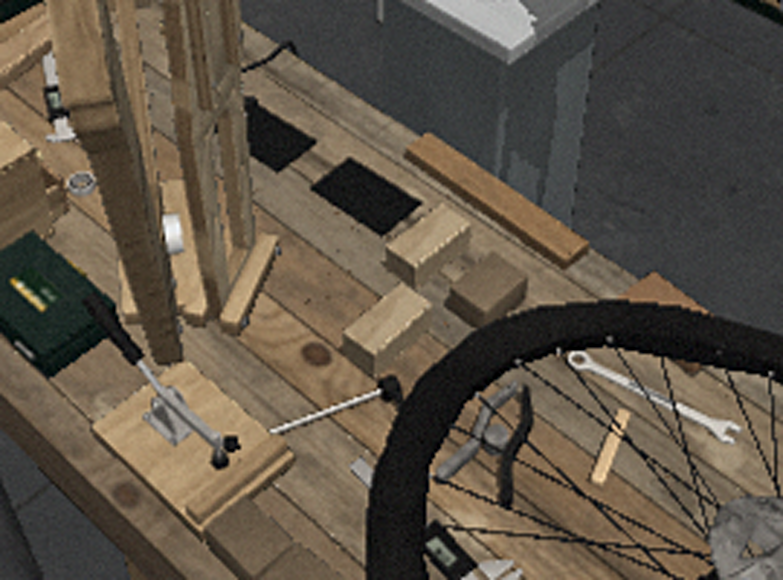

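>>> drive_tool(targets=[0,0,0,-46,-24,-8,1,0,0,0,-46,-24,-8,1,0,0,0,-46,-24,-8,1,0,0,0,-46,-24,-8,1,0,0,0,-46,-24,-8,1,0,0,0,-46,-24,-8,1,0,0,-7.4,-46,-24,-8,1,0,0,-7.4,0,0,0,1,0,0,0,0,0,0,1,0,0,0,0,0,0,1])

```text
clock: 1.4
position: [0.4149, 0.3113, 0.287]
ee_rot: [-0.0, 0.001, 1.0, -0.0]
contact_force: [0.1, 0.7, 0.2]
width: 0.0853
```

```bash
python3 - <<'E'
from h import *
T=pose();print(np.round(T,3),get_state()['clock']);np.save('T1.npy',T)
im=get_image('wrist');cv2.imwrite('pics/w1.png',im[:,:,::-1]);crop(im,0,0,512,384,1.56,'pics/w1b.png')
E
```

```text
[[-1.     0.002 -0.001  0.415]
 [ 0.002  1.    -0.     0.311]
 [ 0.001 -0.    -1.     0.287]
 [ 0.     0.     0.     1.   ]] 1.4
```

View pics/w1b.png

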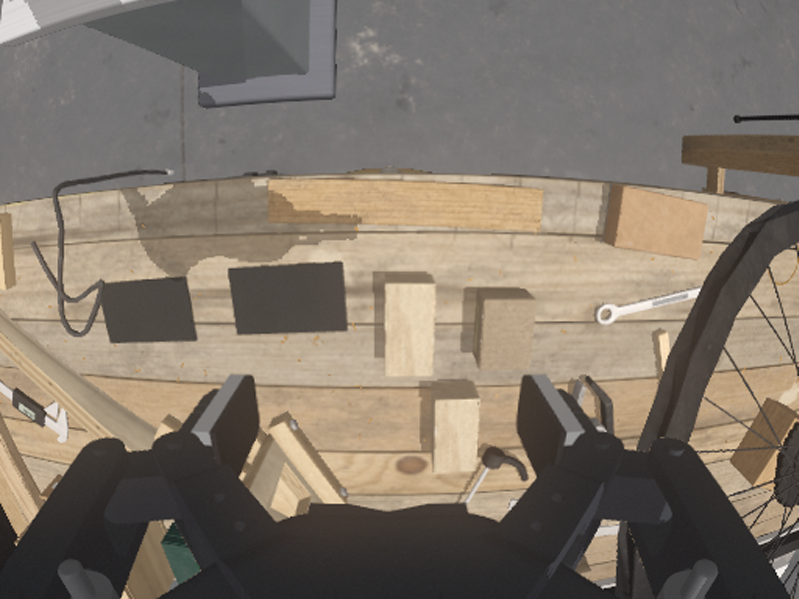

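```bash
python3 - <<'E'
from h import *
im=cv2.imread('pics/w1.png')[:,:,::-1]
crop(im,235,165,355,315,4,'pics/w1c.png')
T=np.load('T1.npy')
g=im.max(axis=2)
for (x0,y0,x1,y1) in ((140,160,226,222),(60,170,130,224)):
    m=np.zeros_like(g);m[y0:y1,x0:x1]=(g[y0:y1,x0:x1]<75)*255
    m=cv2.morphologyEx(m,cv2.MORPH_OPEN,np.ones((5,5)))
    c=max(cv2.findContours(m,0,cv2.CHAIN_APPROX_NONE)[0],key=cv2.contourArea)
    W=unproj('wrist',c.reshape(-1,2),0.004,T)[:,:2]
    print(cv2.minAreaRect((W*1000).astype(np.float32)),len(c))
E
```

```text
Traceback (most recent call last):
ValueError: max() iterable argument is empty
```

View pics/w1c.png

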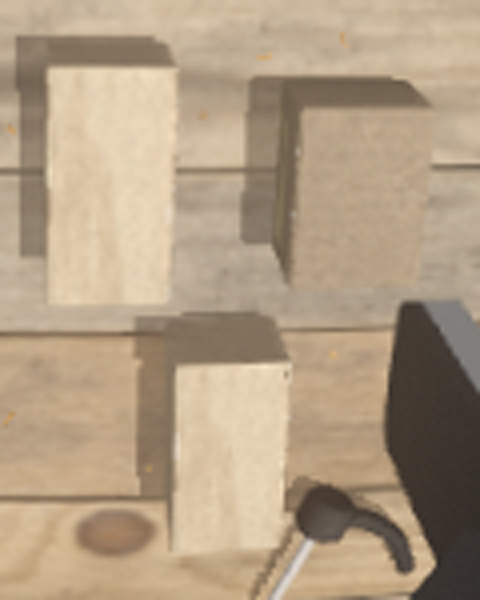

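```bash
python3 - <<'E'
from h import *
im=cv2.imread('pics/w1.png')[:,:,::-1]
T=np.load('T1.npy')
o=np.array([235,165.])
def show(n,p,z):
    W=unproj('wrist',np.array(p)/4+o-0.4,z,T)[:,:2]*1000
    print(n,np.round(W,1).tolist(),'c',np.round(W.mean(0),1));e=[W[(i+1)%4]-W[i] for i in range(4)] 
    print('  len',[round(float(np.linalg.norm(v)),1) for v in e],'ang',[round(float(np.degrees(np.arctan2(v[1],v[0]))),1) for v in e])
show('b1',[(48,66),(178,67),(169,304),(48,303)],.04)
show('b2',[(175,363),(290,361),(282,549),(171,550)],.04)
show('ca',[(302,106),(433,107),(417,289),(291,287)],.04)
show('knob',[(325,485),(300,510),(325,540),(410,570)],.02)
for n,(x0,y0,x1,y1) in dict(L=(140,160,226,222),R=(60,170,130,224)).items():
    g=im.max(axis=2);print(g[195,180],g[200,100])
    m=np.zeros(g.shape,np.uint8);m[y0:y1,x0:x1]=(g[y0:y1,x0:x1]<80)*255
    m=cv2.morphologyEx(m,cv2.MORPH_OPEN,np.ones((5,5)))
    c=max(cv2.findContours(m,0,cv2.CHAIN_APPROX_NONE)[0],key=cv2.contourArea)
    W=unproj('wrist',c.reshape(-1,2),0.004,T)[:,:2]
    print(n,cv2.minAreaRect((W*1000).astype(np.float32)),len(c))
s=1.5605
for n,p,z in (('batten',[(268,179),(542,187),(541,230),(267,222)],.02),('sand',[(617,185),(707,205),(699,259),(609,241)],.028),('wheel',[(640,450),(680,350),(740,240),(790,205)],.1)):
    W=unproj('wrist',np.array(p)/s,z,T)[:,:2]*1000;print(n,np.round(W).tolist(),np.round(W.mean(0)))
E
```

```text
b1 [[445.4, 309.7], [445.8, 353.9], [534.9, 353.5], [534.2, 309.4]] c [490.1 331.6]
  len [44.2, 89.1, 44.1, 88.8] ang [89.5, -0.3, -91.0, 179.8]
b2 [[559.7, 356.6], [560.0, 400.4], [650.2, 405.2], [648.6, 359.0]] c [604.6 380.3]
  len [43.8, 90.4, 46.3, 88.9] ang [89.6, 3.1, -92.0, -178.5]
ca [[459.7, 397.7], [460.2, 445.9], [531.2, 447.2], [528.9, 398.3]] c [495.  422.3]
  len [48.1, 71.0, 48.9, 69.2] ang [89.5, 1.1, -92.7, -179.5]
knob [[632.3, 425.5], [644.9, 415.9], [662.2, 428.8], [682.9, 470.8]] c [655.6 435.2]
  len [15.9, 21.5, 46.8, 67.9] ang [-37.2, 36.9, 63.7, -138.1]
78 77
L ((471.93927001953125, 198.15945434570312), (67.3575210571289, 81.6043472290039), 1.8366416692733765) 183
78 77
R ((482.97772216796875, 56.44976806640625), (66.2491455078125, 107.66120910644531), 5.087151527404785) 213
batten [[354.0, 206.0], [360.0, 452.0], [400.0, 454.0], [393.0, 203.0]] [377. 329.]
sand [[353.0, 526.0], [364.0, 639.0], [421.0, 636.0], [407.0, 522.0]] [386. 581.]
wheel [[596.0, 557.0], [491.0, 574.0], [388.0, 627.0], [350.0, 695.0]] [456. 613.]
```

```bash
python3 - <<'E'
from h import *
im=cv2.imread('pics/w1.png')[:,:,::-1]
T=np.load('T1.npy')
g=im.max(axis=2)
for t in (90,100):
  for n,(x0,y0,x1,y1) in dict(L=(138,160,230,222),R=(66,172,130,224)).items():
    m=np.zeros(g.shape,np.uint8);m[y0:y1,x0:x1]=(g[y0:y1,x0:x1]<t)*255
    m=cv2.morphologyEx(m,cv2.MORPH_OPEN,np.ones((5,5)))
    c=max(cv2.findContours(m,0,cv2.CHAIN_APPROX_NONE)[0],key=cv2.contourArea)
    W=unproj('wrist',c.reshape(-1,2),0.004,T)[:,:2]
    print(n,cv2.minAreaRect((W*1000).astype(np.float32)),len(c))
  cv2.imwrite('pics/m.png',m)
crop(im,50,160,235,230,4,'pics/w1d.png')
print(get_state()['qpos'].round(3))
E
```

```text
L ((470.724609375, 213.34881591796875), (68.09370422363281, 112.7763442993164), 2.925031900405884) 222
R ((483.6515197753906, 53.309974670410156), (68.10881042480469, 114.39627075195312), 2.8820879459381104) 180
L ((470.79864501953125, 213.538330078125), (68.44465637207031, 113.7076416015625), 2.939685583114624) 224
R ((483.770751953125, 53.42995071411133), (68.51493072509766, 114.88845825195312), 3.374931812286377) 180
[ 0.51   0.163  1.518  0.     1.461 -1.06 ]
```

View pics/w1d.png

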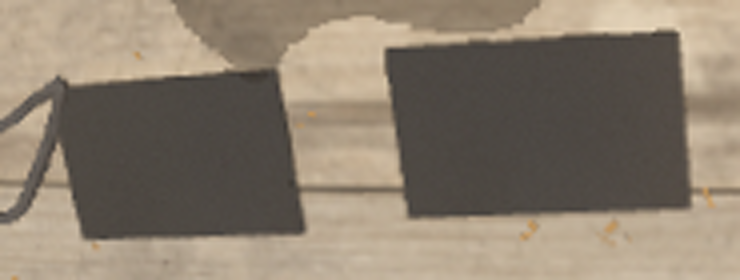

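>>> drive_tool(targets=[0,0,0,-38,10,40,0.75,0,0,0,-37,10,40,0.75,0,0,0,0,0,50,0.75,0,0,0,0,0,50,0.75,0,0,0,0,0,50,0.75,0,0,0,0,0,30,0.75,0,0,0,0,0,12,0.75,0,0,0,0,0,5,0.75,0,0,0,0,0,0,0.75])

```text
clock: 2.58
position: [0.4911, 0.3316, 0.0112]
ee_rot: [0.001, 0.0, 1.0, 0.0]
contact_force: [0.7, -0.6, 0.8]
width: 0.0639
```

```bash
python3 - <<'E'
from h import *
im=get_image('wrist');crop(im,60,120,460,384,1.9,'pics/w2.png')
E
```

```text
(no output)
```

View pics/w2.png

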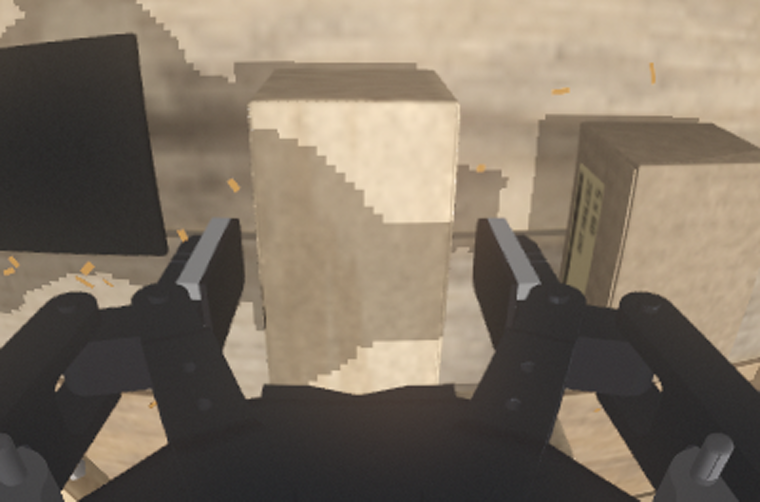

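>>> drive_tool(targets=[0,0,0,0,0,0,0,0,0,0,0,0,0,0,0,0,0,0,0,0,0,0,0,0,0,0,0,0,0,0,0,0,0,-15,0,0,0,0,0,0,-40,0,0,0,0,20,0,-40,0,0,0,0,35,0,-20,0], grip_force=40)

```text
clock: 3.62
position: [0.437, 0.3317, 0.1282]
ee_rot: [0.002, 0.001, 1.0, 0.001]
contact_force: [-1.3, 0.2, -0.6]
width: 0.0445
```

>>> drive_tool(targets=[0,0,0,0,-56,0,0,0,0,0,0,-56,0,0,0,0,0,-12,-56,0,0,0,0,9.5,-35,-55,0,0,0,0,10.5,9,-54,0,0,0,0,10.5,0,0,0,0,0,0,10.5,0,0,0,0,0,0,10.5,0,0,0,0,0,0,10.5,0,0,0,0,0,0,10.5,0,0,0,0,0,0,10.5,0,0,0,0,0,0,10,0,0,0,0])

```text
clock: 5.12
position: [0.4629, 0.0585, 0.1259]
ee_rot: [0.0, 0.728, 0.686, 0.0]
contact_force: [0.5, 0.6, -0.5]
width: 0.0446
```

```bash
cat > g.py <<'E'
from h import *
import sys
x,y,z=map(float,sys.argv[1:4]);yaw=float(sys.argv[4]) if len(sys.argv)>4 else None
T=pose();d=T[:3,:3].T@(np.array([x,y,z])/1000-T[:3,3])*1000
cy=np.degrees(np.arctan2(T[1,0],T[0,0]));s=get_state()
print('pos',(T[:3,3]*1000).round(1),'yaw',cy.round(2),'tool shift',d.round(1),'turn z',None if yaw is None else round((cy-yaw+180)%360-180,2),'q6',s['qpos'][5].round(2),s['clock'],s['width'],'tilt',np.degrees(np.arccos(-T[2,2])).round(2))
E
python3 g.py 483.7 53.4 14 93
python3 - <<'E'
from h import *
T=pose();np.save('T3.npy',T)
im=get_image('wrist');cv2.imwrite('pics/w3r.png',im[:,:,::-1]);crop(im,0,0,512,384,1.5,'pics/w3.png')
E
```

```text
pos [462.9  58.5 125.9] yaw 86.63 tool shift [ -3.9  21.1 111.9] turn z -6.37 q6 0.04 5.125 0.04458378502100823 tilt 0.01
```

View pics/w3.png

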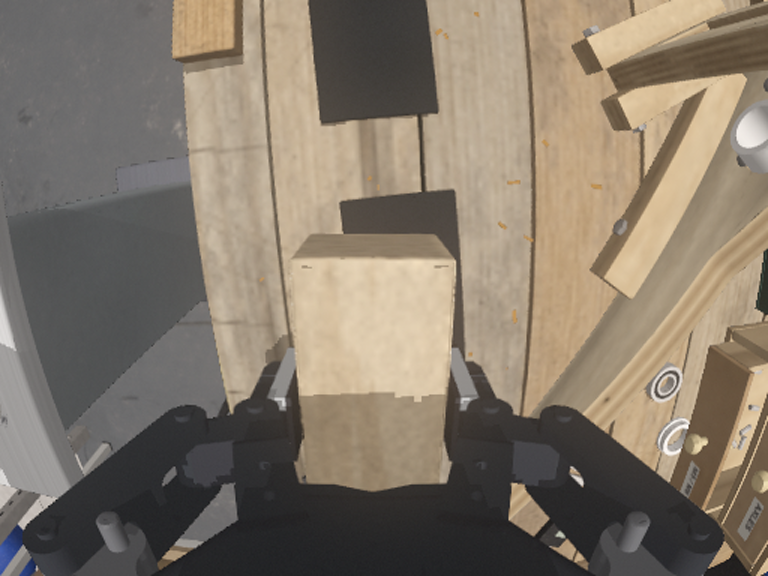

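```bash
python3 - <<'E'
from h import *
T=np.load('T3.npy')
W=unproj('wrist',np.array([(340,202),(456,189),(321,123),(438,111)])/1.5,.004,T)[:,:2]*1000
print(W.round(1)); 
for a in (0,2):
  d=W[a+1]-W[a];m=W[a:a+2].mean(0);print(np.linalg.norm(d),np.degrees(np.arctan2(d[1],d[0])))
  n=np.array([-d[1],d[0]])/np.linalg.norm(d)
  print(m+n*57.5*(-1 if a==0 else 1))
E
python3 g.py 483.7 53.4 15.5 93
```

```text
[[447.8 106.7]
 [517.2 111. ]
 [439.8 154.6]
 [508.5 158. ]]
69.58726633214266 3.5155758744979773
[486.0445856   51.45443726]
68.78513036965299 2.8706004025898433
[471.28723897 213.71998042]
pos [462.8  58.5 125.9] yaw 86.44 tool shift [ -3.8  21.1 110.4] turn z -6.56 q6 0.04 5.175 0.04424928907462585 tilt 0.02
```

>>> drive_tool(targets=[0,0,0,-5,22,40,0,0,0,-6.5,0,0,30,0,0,0,0,0,0,20,0,0,0,0,0,0,10,0,0,0,0,0,0,0,0])

```text
clock: 5.8
position: [0.4846, 0.0524, 0.0252]
ee_rot: [-0.0, 0.685, 0.728, -0.0]
contact_force: [0.1, 0.7, -1.7]
width: 0.0449
```

```bash
python3 g.py 485 52 15.2 93.1
```

```text
pos [484.6  52.4  25.2] yaw 93.52 tool shift [-0.4  0.4 10. ] turn z 0.42 q6 -0.1 5.8 0.044902961736850835 tilt 0.04
```

Good. Lower, release, rise.

>>> drive_tool(targets=[0,0,0,0,0,6,0,0,0,0,0,0,3.5,0,0,0,0,0,0,0,0,0,0,0,0,0,0,0.7,0,0,0,0,0,0,0.75,0,0,0,0,0,0,0.75,0,0,0,0,0,-30,0.75,0,0,0,0,0,-55,0.75,0,0,0,0,0,-55,0.75])

```text
clock: 6.92
position: [0.4844, 0.0524, 0.1571]
ee_rot: [-0.0, 0.685, 0.728, -0.0]
contact_force: [0.4, -0.8, -0.7]
width: 0.0643
```

```bash
python3 g.py 440 300 200 180
python3 - <<'E'
from h import *
T=pose();np.save('T4.npy',T)
im=get_image('wrist');cv2.imwrite('pics/w4r.png',im[:,:,::-1]);crop(im,0,0,512,384,1.5,'pics/w4.png')
E
```

```text
pos [484.4  52.4 157.1] yaw 93.47 tool shift [249.8 -29.4 -42.8] turn z -86.53 q6 -0.1 6.925 0.06426218422152005 tilt 0.05
```

View pics/w4.png

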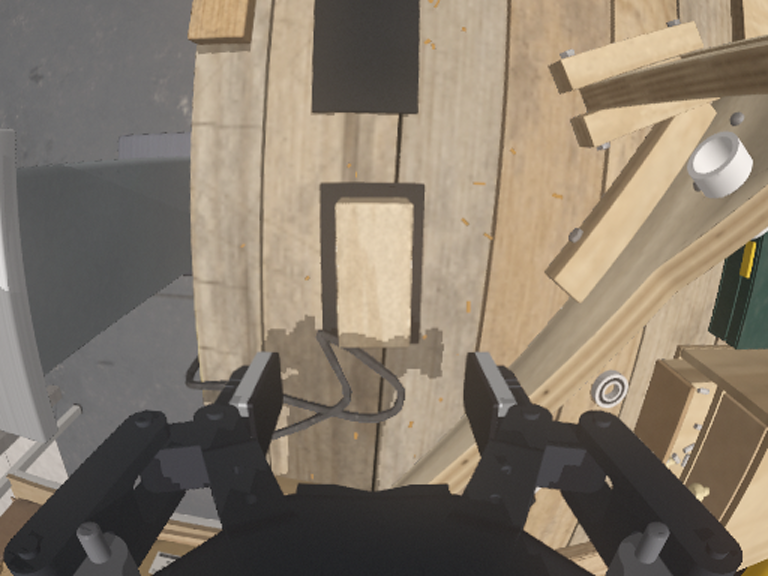

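>>> drive_tool(targets=[0,0,0,50,-6,-8,0.75,0,0,0,50,-6,-8,0.75,0,0,0,50,-6,-8,0.75,0,0,0,50,-6,-8,0.75,0,0,-10,50,-6,-8,0.75,0,0,-10.5,0,0,0,0.75,0,0,-10.5,0,0,0,0.75,0,0,-10.5,0,0,0,0.75,0,0,-10.5,0,0,0,0.75,0,0,-10.5,0,0,0,0.75,0,0,-10.5,0,0,0,0.75,0,0,-10.5,0,0,0,0.75])

```text
clock: 8.48
position: [0.4396, 0.3, 0.1955]
ee_rot: [-0.0, 0.023, 1.0, -0.0]
contact_force: [0.6, -0.0, -0.2]
width: 0.0642
```

```bash
python3 g.py 604.6 380.5 120 181
python3 g.py 604.6 380.5 11 181
```

```text
pos [439.6 300.  195.5] yaw 177.32 tool shift [-161.1   88.1   75.5] turn z -3.68 q6 -1.06 8.475 0.06415541298177549 tilt 0.01
pos [439.6 300.  195.5] yaw 177.32 tool shift [-161.1   88.1  184.5] turn z -3.68 q6 -1.06 8.475 0.06415541298177549 tilt 0.01
```

>>> drive_tool(targets=[0,0,0,-40,22,15,0.75,0,0,0,-40,22,20,0.75,0,0,0,-40,22,20,0.75,0,0,0,-41,22,20,0.75,0,0,-3.6,0,0,0,0.75,0,0,0,0,0,0,0.75])

```text
clock: 9.22
position: [0.6051, 0.3794, 0.1194]
ee_rot: [-0.001, -0.005, 1.0, -0.0]
contact_force: [0.1, 0.2, -0.9]
width: 0.0644
```

```bash
python3 - <<'E'
from h import *
T=pose();np.save('T5.npy',T)
im=get_image('wrist');cv2.imwrite('pics/w5r.png',im[:,:,::-1]);crop(im,80,90,430,290,2.2,'pics/w5.png')
E
python3 g.py 604.6 380.5 11 181
```

```text
pos [604.9 379.4 120.2] yaw -179.49 tool shift [  0.2   1.1 109.2] turn z -0.49 q6 -1.12 9.275 0.0642778224381976 tilt 0.05
```

View pics/w5.png

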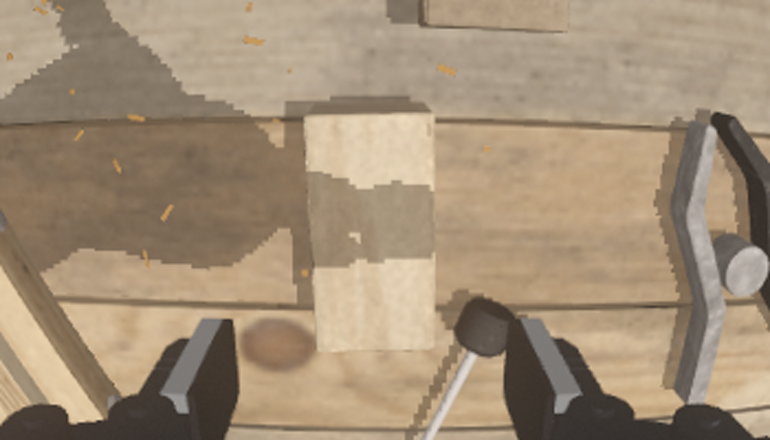

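```bash
python3 - <<'E'
from h import *
T=np.load('T5.npy')
u=lambda p,z:unproj('wrist',np.array(p)/2.2+[80,90]-.3,z,T)[:,:2]*1000
W=u([(304,113),(434,113),(435,349),(317,351)],.04);print(W.round(1),W.mean(0).round(1))
for i in range(4):
    d=W[(i+1)%4]-W[i];print(np.linalg.norm(d).round(1),np.degrees(np.arctan2(d[1],d[0])).round(1))
print(u([(456,320),(485,298),(510,325),(480,355)],.02).round(1))
E
```

```text
[[560.6 356.8]
 [560.2 401.2]
 [649.6 404.9]
 [650.8 359.8]] [605.3 380.7]
44.4 90.5
89.4 2.4
45.1 -88.4
90.2 -178.1
[[646.6 415.2]
 [636.8 426.6]
 [649.1 438.1]
 [663.1 426.5]]
```

>>> drive_tool(targets=[0,0,-1.5,0,1,40,0.75,0,0,0,0,0,40,0.75,0,0,0,0,0,20,0.75,0,0,0,0,0,8,0.75,0,0,0,0,0,0,0.75,0,0,0,0,0,0,0,0,0,0,0,0,0,0,0,0,0,0,0,0,0,0,0,0,0,0,0,0])

```text
clock: 10.4
position: [0.6062, 0.3811, 0.0147]
ee_rot: [0.001, -0.018, 1.0, 0.001]
contact_force: [-0.3, -0.6, 5.3]
width: 0.0445
```

>>> drive_tool(targets=[0,0,0,0,0,-15,0,0,0,0,0,0,-40,0,0,0,0,0,0,-50,0,0,0,0,0,0,0,0])

```text
clock: 10.9
position: [0.608, 0.382, 0.1239]
ee_rot: [0.005, -0.018, 1.0, 0.002]
contact_force: [0.0, 0.3, -0.9]
width: 0.0443
```

```bash
python3 - <<'E'
from h import *
T=pose();np.save('T6.npy',T)
im=get_image('wrist');cv2.imwrite('pics/w6r.png',im[:,:,::-1]);crop(im,80,90,430,384,2.2,'pics/w6.png')
E
python3 g.py 440 380.5 140 180
```

```text
pos [606.3 381.1 120.9] yaw -177.93 tool shift [166.1   5.4 -19.9] turn z 2.07 q6 -1.14 10.95 0.044762811012750654 tilt 0.3
```

View pics/w6.png

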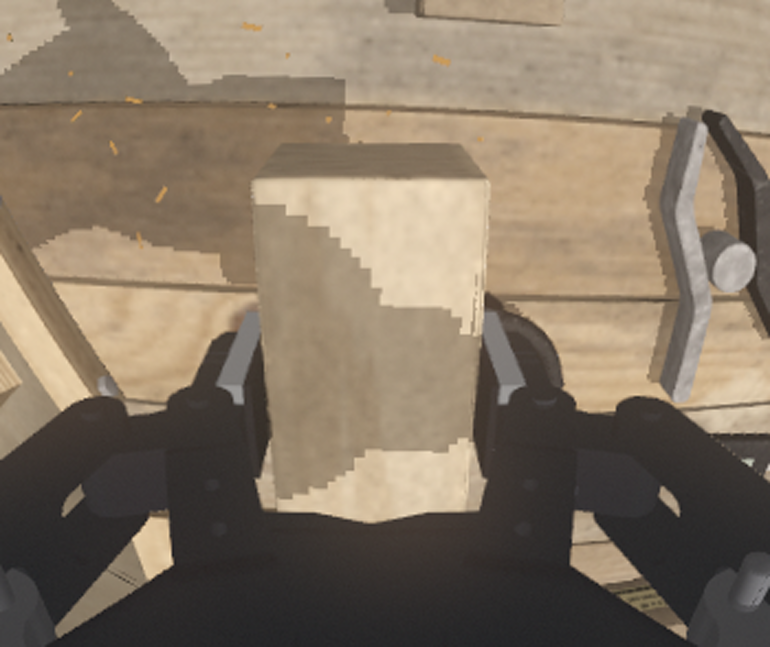

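>>> drive_tool(targets=[0,0,0,55,2,-7,0,0,0,0,55,2,-7,0,0,0,0,55,2,-6,0,0,0,0,0,-56,0,0,0,0,0,0,-56,0,0,0,0,10.5,-30,-52,0,0,0,0,10.5,0,0,0,0,0,0,10.5,0,0,0,0,0,0,10.5,0,0,0,0,0,0,10.5,0,0,0,0,0,0,10.5,0,0,0,0,0,0,10.5,0,0,0,0])

```text
clock: 12.45
position: [0.4745, 0.2172, 0.1362]
ee_rot: [-0.001, 0.586, 0.81, -0.002]
contact_force: [-0.3, 0.7, -1.0]
width: 0.0444
```

```bash
python3 g.py 471 212.8 19 93.2
```

```text
pos [474.5 217.2 136.2] yaw 108.22 tool shift [ -3.2  -4.2 117.3] turn z 15.02 q6 -0.02 12.45 0.044443837767201955 tilt 0.22
```

>>> drive_tool(targets=[0,0,7.5,0,0,20,0,0,0,7.5,0,0,30,0,0,0,0,-4,-3.7,30,0,0,0,0,0,0,20,0,0,0,0,0,0,7,0,0,0,0,0,0,0,0])

```text
clock: 13.2
position: [0.4718, 0.2133, 0.0301]
ee_rot: [-0.001, 0.685, 0.729, -0.001]
contact_force: [0.8, -0.1, -1.6]
width: 0.0444
```

```bash
python3 g.py 471 212.8 19 93.2
```

```text
pos [471.8 213.3  30.1] yaw 93.57 tool shift [-0.5 -0.8 11.1] turn z 0.37 q6 0.23 13.2 0.04444417459667347 tilt 0.11
```

>>> drive_tool(targets=[0,0,0,0,-0.7,6,0,0,0,0,0,0,3,0,0,0,0,0,0,0,0])

```text
clock: 13.58
position: [0.4718, 0.2135, 0.0219]
ee_rot: [0.0, 0.685, 0.729, 0.0]
contact_force: [0.7, -0.0, -0.7]
width: 0.0444
```

>>> drive_tool(targets=[0,0,0,0,0,2,0,0,0,0,0,0,0,0])

```text
clock: 13.82
position: [0.4718, 0.2135, 0.0198]
ee_rot: [-0.0, 0.685, 0.729, 0.0]
contact_force: [-0.3, 0.1, -1.6]
width: 0.0445
```

>>> drive_tool(targets=[0,0,0,0,0,1.5,0,0,0,0,0,0,0,0])

```text
clock: 14.08
position: [0.472, 0.2136, 0.0187]
ee_rot: [0.0, 0.685, 0.729, 0.0]
contact_force: [-0.8, 0.7, 3.6]
width: 0.044
```

Contact felt (3.6 N up). Release and rise, then look.

>>> drive_tool(targets=[0,0,0,0,0,0,0.7,0,0,0,0,0,0,0.75,0,0,0,0,0,0,0.75,0,0,0,0,0,-30,0.75,0,0,0,0,0,-55,0.75,0,0,0,-10,-30,-55,0.75,0,0,0,0,-50,-30,0.75,0,0,0,0,0,0,0.75])

```text
clock: 15.08
position: [0.391, 0.1986, 0.1899]
ee_rot: [0.001, 0.684, 0.729, 0.002]
contact_force: [0.0, -0.6, 0.5]
width: 0.0639
```

```bash
python3 - <<'E'
from h import *
T=pose();np.save('T7.npy',T);print(T.round(3))
im=get_image('wrist');cv2.imwrite('pics/w7r.png',im[:,:,::-1]);crop(im,0,0,512,384,1.56,'pics/w7.png')
E
```

```text
[[-0.063  0.998  0.003  0.391]
 [ 0.998  0.063  0.001  0.199]
 [ 0.001  0.003 -1.     0.19 ]
 [ 0.     0.     0.     1.   ]]
```

View pics/w7.png

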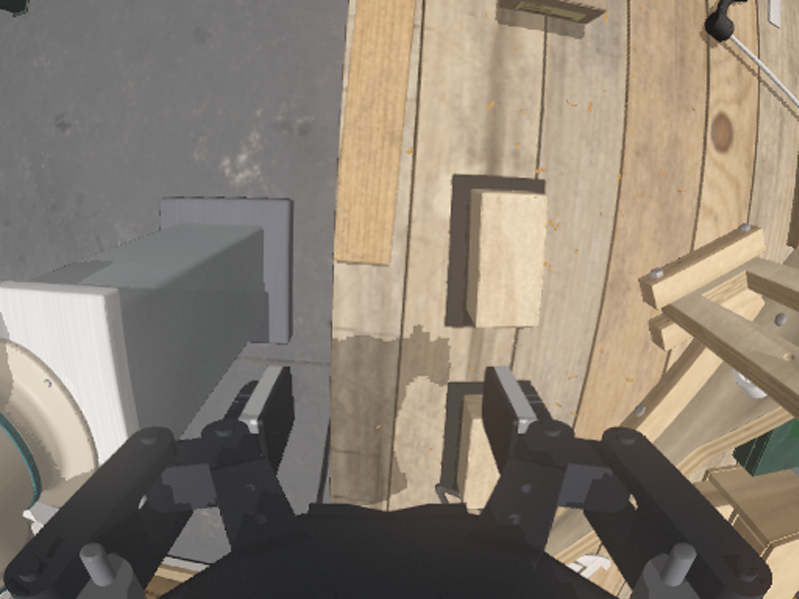

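```bash
python3 - <<'E'
from h import *
T=np.load('T7.npy')
W=unproj('wrist',np.array([(472,189),(547,193),(541,327),(468,327)])/1.5605,.044,T)[:,:2]*1000;print(W.round(1),W.mean(0))
print(unproj('wrist',np.array([(453,175),(545,180),(447,325)])/1.5605,.004,T)[:,:2]*1000)
W=unproj('wrist',np.array([(415,0),(390,265),(334,262),(348,0)])/1.5605,.02,T)[:,:2]*1000;print(W.round(1))
E
python3 g.py 377 329 150 91
```

```text
[[441.8 260.7]
 [491.6 263.2]
 [500.5 172.3]
 [448.7 169.7]] [470.63725296 216.48350257]
[[434.925402   267.8394591 ]
 [503.44108263 271.37136173]
 [440.85700618 156.24201425]]
[[399.5 388.6]
 [394.4 203.2]
 [355.7 203.1]
 [354.6 386. ]]
pos [392.5 198.7 188.7] yaw 93.61 tool shift [130.9  -7.4  38.8] turn z 2.61 q6 0.25 15.125 0.0643934305448076 tilt 0.19
```

>>> drive_tool(targets=[0,0,0,44,-3,-4,0.75,0,0,0,44,-3,-4,0.75,0,0,5,43,-2,-4,0.75,0,0,0,0,0,0,0.75,0,0,0,0,0,0,0.75])

```text
clock: 15.75
position: [0.377, 0.3285, 0.1982]
ee_rot: [0.0, 0.716, 0.699, -0.001]
contact_force: [-0.5, -1.0, -0.3]
width: 0.0642
```

```bash
python3 - <<'E'
from h import *
T=pose();np.save('T8.npy',T);print(T.round(3))
im=get_image('wrist');cv2.imwrite('pics/w8r.png',im[:,:,::-1]);crop(im,0,0,512,384,1.56,'pics/w8.png')
E
```

```text
[[ 0.024  1.    -0.002  0.377]
 [ 1.    -0.024 -0.002  0.328]
 [-0.002 -0.002 -1.     0.198]
 [ 0.     0.     0.     1.   ]]
```

View pics/w8.png

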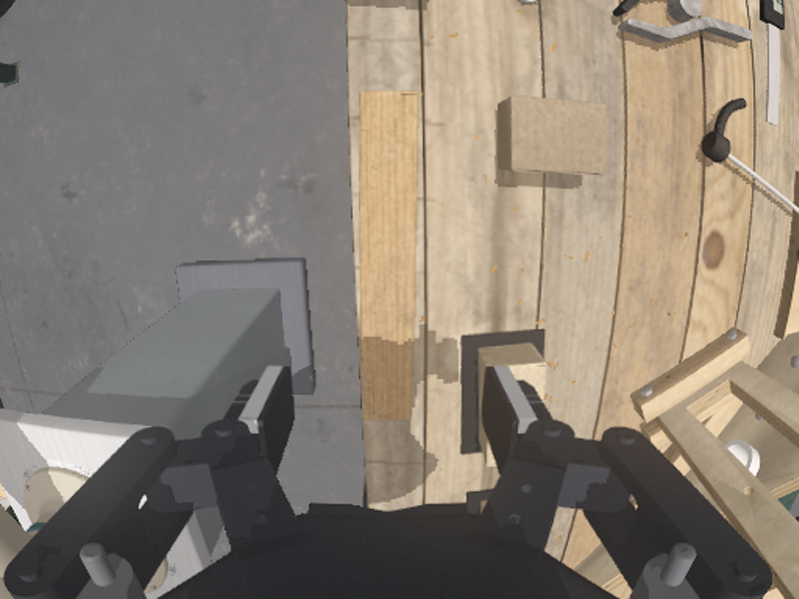

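```bash
python3 - <<'E'
from h import *
T=np.load('T8.npy')
u=lambda p,z:unproj('wrist',np.array(p)/1.5605-.3,z,T)[:,:2]*1000
W=u([(361,92),(418,95),(411,419),(360,416)],.02);print(W.round(1),W.mean(0))
e=W[:2].mean(0)-W[2:].mean(0);print(np.linalg.norm(e),np.degrees(np.arctan2(e[1],e[0])))
W=u([(511,97),(605,103),(603,174),(509,168)],.04);print(W.round(1),W.mean(0))
W=u([(479,347),(544,343)],.044);print(W.round(1))
W=u([(462,337),(544,330)],.004);print(W.round(1))
E
python3 g.py 377 329 3 88.6
```

```text
[[362.9 452.5]
 [401.4 449.5]
 [393.6 204.7]
 [352.8 208.5]] [377.6733694  328.81441327]
244.56068956611887 87.91725471131083
[[460.8 446.7]
 [529.1 447.9]
 [527.7 398. ]
 [458.9 399.3]] [494.1368908  422.96952354]
[[440.7 276.4]
 [488.9 277.4]]
[[434.8 268.4]
 [502.4 271.9]]
pos [377.  328.1 198.4] yaw 88.57 tool shift [  1.3   0.3 195.4] turn z -0.03 q6 0.6 15.8 0.06419552887851807 tilt 0.13
```

```bash
python3 - <<'E'
from h import *
im=cv2.imread('pics/w8r.png')[:,:,::-1];crop(im,280,200,370,310,6,'pics/w8c.png')
im=cv2.imread('pics/w7r.png')[:,:,::-1];crop(im,270,100,370,230,5,'pics/w7c.png')
E
```

```text
(no output)
```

View pics/w8c.png

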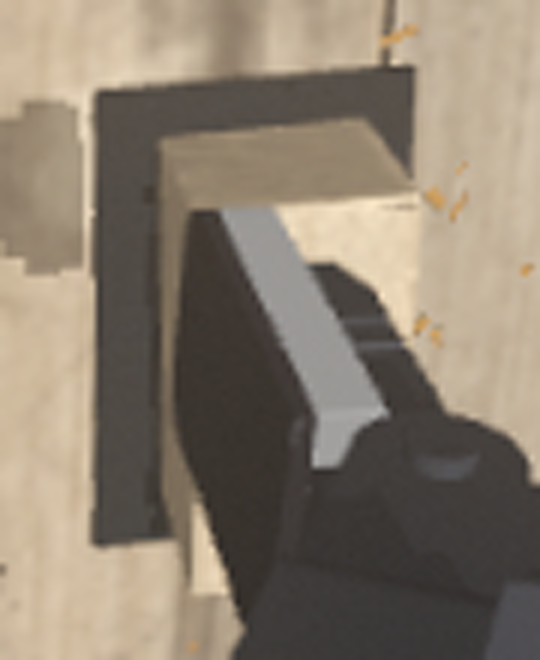

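View pics/w7c.png

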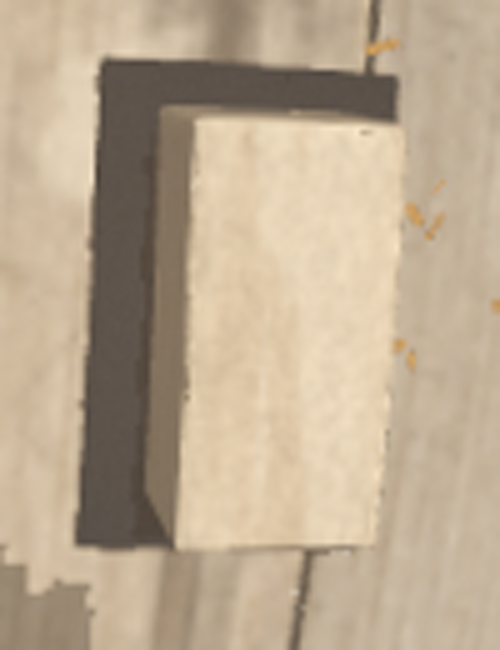

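>>> drive_tool(targets=[0,0,0,1,0.5,50,0.75,0,0,0,0,0,50,0.75,0,0,0,0,0,50,0.75,0,0,0,0,0,30,0.75,0,0,0,0,0,11,0.75,0,0,0,0,0,4,0.75,0,0,0,0,0,0,0.75,0,0,0,0,0,0,0,0,0,0,0,0,0,0,0,0,0,0,0,0,0,0,0,0,0,0,0,0,0], grip_force=50)

```text
schema error: expected a multiple of 7 numbers
```

```bash
python3 g.py 377 329 100 93.2
python3 - <<'E'
from h import *
im=get_image('wrist');crop(im,60,0,460,384,1.5,'pics/w9.png')
E
```

```text
pos [377.  328.1 198.4] yaw 88.57 tool shift [ 1.1  0.1 98.4] turn z -4.63 q6 0.6 15.8 0.06419552887851807 tilt 0.13
```

View pics/w9.png

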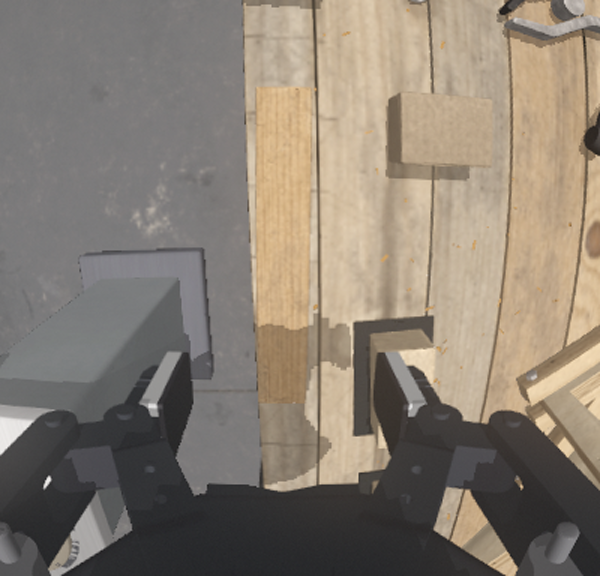

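The call was malformed and nothing moved; resending.

>>> drive_tool(targets=[0,0,0,1,0.5,50,0.75,0,0,0,0,0,50,0.75,0,0,0,0,0,50,0.75,0,0,0,0,0,30,0.75,0,0,0,0,0,11,0.75,0,0,0,0,0,4,0.75,0,0,0,0,0,0,0.75,0,0,0,0,0,0,0,0,0,0,0,0,0,0,0,0,0,0,0,0,0], grip_force=50)

```text
clock: 17.1
position: [0.3781, 0.3304, 0.0058]
ee_rot: [0.0, 0.716, 0.698, 0.001]
contact_force: [-0.2, -0.8, 6.3]
width: 0.0386
```

```bash
python3 g.py 377 329 100 93.2
python3 - <<'E'
from h import *
im=get_image('wrist');crop(im,60,0,460,384,1.5,'pics/w10.png')
E
```

```text
pos [378.1 330.4   5.8] yaw 88.58 tool shift [ -1.3  -0.9 -94.2] turn z -4.62 q6 0.6 17.1 0.03864858329221836 tilt 0.14
```

View pics/w10.png

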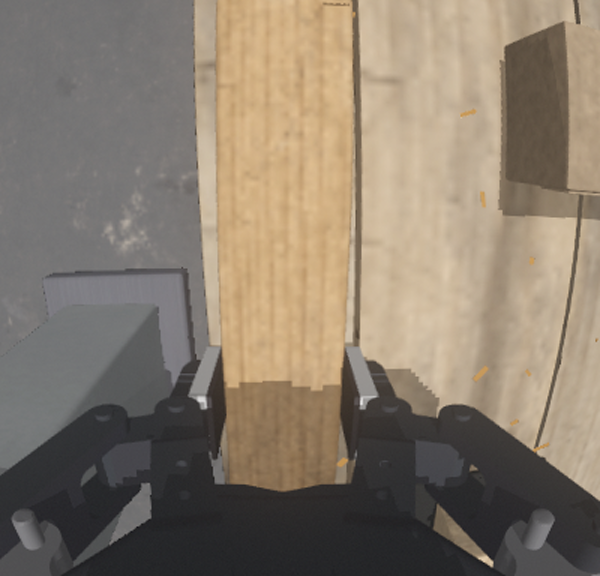

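>>> drive_tool(targets=[0,0,0,0,0,-10,0,0,0,0,0,0,-40,0,0,0,0,0,0,-45,0,0,0,0,-55,0,-10,0,0,0,0,-55,0,0,0,0,0,0,-55,0,0,0,0,0,0,-15,52,0,0,0,0,0,-15,50,0,0,0,0,-6,0,0,0,0,0,0,0,0,0,0,0])

```text
clock: 18.4
position: [0.4744, 0.1321, 0.1096]
ee_rot: [-0.0, 0.679, 0.734, -0.0]
contact_force: [-0.3, 0.4, -1.1]
width: 0.0386
```

```bash
python3 g.py 478 135 50 94.8
python3 - <<'E'
from h import *
T=pose();np.save('T11.npy',T)
im=get_image('wrist');cv2.imwrite('pics/w11r.png',im[:,:,::-1]);crop(im,60,0,460,384,1.5,'pics/w11.png')
im=get_image('side');crop(im,170,80,330,330-2,2.4,'pics/s11.png')
E
```

```text
pos [474.4 132.1 109.6] yaw 94.46 tool shift [ 2.6  3.9 59.6] turn z -0.34 q6 0.05 18.4 0.038590455130107414 tilt 0.04
```

View pics/w11.png

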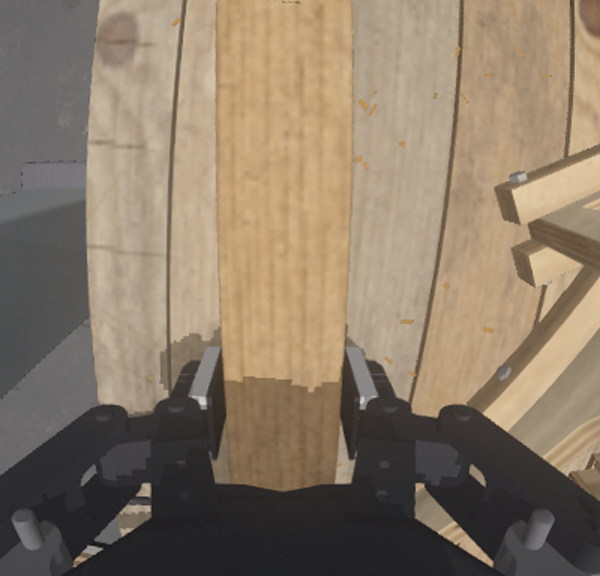

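View pics/s11.png

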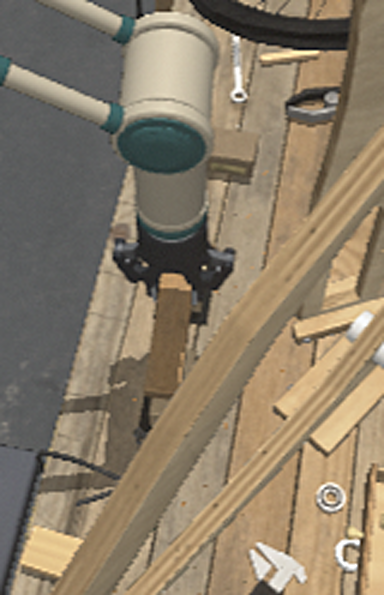

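>>> drive_tool(targets=[0,0,0,2.5,4,25,0,0,0,0,0,0,20,0,0,0,0,0,0,9,0,0,0,0,0,0,3,0,0,0,0,0,0,0,0])

```text
clock: 19.12
position: [0.4785, 0.1354, 0.0529]
ee_rot: [0.0, 0.678, 0.735, 0.0]
contact_force: [-0.6, 0.2, -0.9]
width: 0.0389
```

>>> drive_tool(targets=[0,0,0,0,0,2.2,0,0,0,0,0,0,0,0])

```text
clock: 19.38
position: [0.4785, 0.1352, 0.0506]
ee_rot: [0.0, 0.678, 0.735, 0.0]
contact_force: [-0.1, -0.6, -1.4]
width: 0.0389
```

>>> drive_tool(targets=[0,0,0,0,0,1.5,0,0,0,0,0,0,0,0])

```text
clock: 19.62
position: [0.4786, 0.1352, 0.0501]
ee_rot: [0.0, 0.678, 0.735, 0.0]
contact_force: [-2.4, 0.2, 7.7]
width: 0.0386
```

>>> drive_tool(targets=[0,0,0,0,0,0,0.7,0,0,0,0,0,0,0.75,0,0,0,0,0,0,0.75,0,0,0,0,0,-30,0.75,0,0,0,0,0,-50,0.75,0,0,0,-30,-40,-50,0.75,0,0,0,-30,-40,-40,0.75,0,0,0,0,0,0,0.75])

```text
clock: 20.62
position: [0.4081, 0.0725, 0.2148]
ee_rot: [0.002, 0.679, 0.734, 0.002]
contact_force: [0.4, 0.7, -0.8]
width: 0.0642
```

```bash
python3 - <<'E'
from h import *
T=pose();np.save('T12.npy',T);print(T[:3,3])
im=get_image('wrist');cv2.imwrite('pics/w12r.png',im[:,:,::-1]);crop(im,0,0,512,384,1.56,'pics/w12.png')
im=get_image('scene');crop(im,130,130,400,330,2.9,'pics/s12.png')
E
```

```text
[0.40807341 0.0725368  0.21475906]
```

View pics/w12.png

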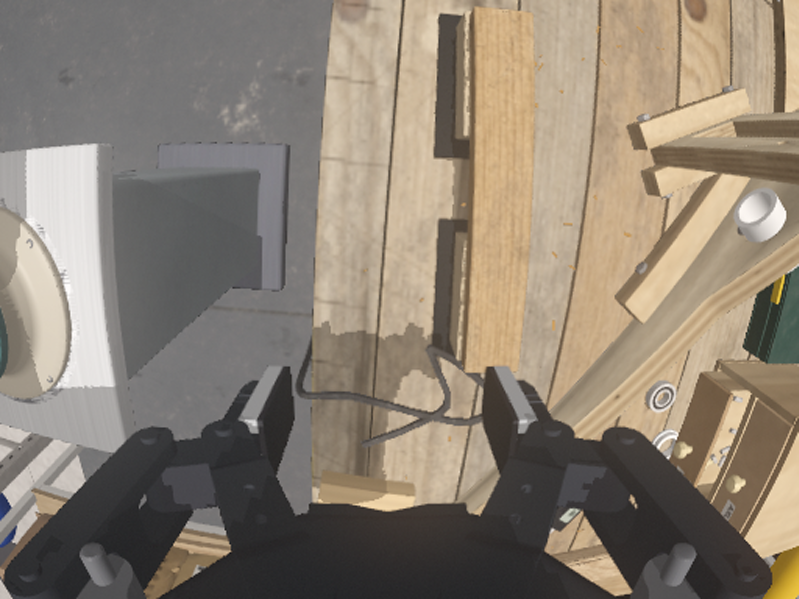

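View pics/s12.png

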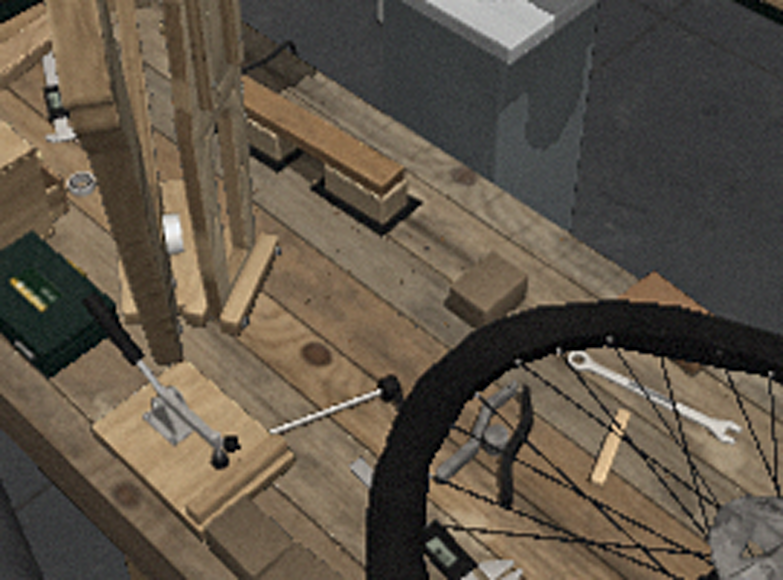

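```bash
python3 - <<'E'
from h import *
T=np.load('T12.npy')
W=unproj('wrist',np.array([(475,8),(532,12),(521,373),(466,370)])/1.5605-.3,.064,T)[:,:2]*1000;print(W.round(1),W.mean(0))
e=W[:2].mean(0)-W[2:].mean(0);print(np.linalg.norm(e),np.degrees(np.arctan2(e[1],e[0])))
E
python3 g.py 420 300 215 180
```

```text
[[451.6 254.8]
 [489.5 259. ]
 [511.5  10. ]
 [470.4  10.4]] [480.76369112 133.5446634 ]
247.47136009408126 94.73204609962897
pos [408.8  73.7 212.2] yaw 94.52 tool shift [224.7  29.   -2.6] turn z -85.48 q6 -0.07 20.725 0.06413632746719901 tilt 0.11
```

>>> drive_tool(targets=[0,0,0,56,7,0,0.85,0,0,0,56,7,0,0.85,0,0,0,56,7,0,0.85,0,0,-10.7,56,8,0,0.85,0,0,-10.7,0,0,0,0.85,0,0,-10.7,0,0,0,0.85,0,0,-10.7,0,0,0,0.85,0,0,-10.7,0,0,0,0.85,0,0,-10.7,0,0,0,0.85,0,0,-10.7,0,0,0,0.85,0,0,-10.7,0,0,0,0.85,0,0,0,0,0,0,0.85])

```text
clock: 22.22
position: [0.4194, 0.3, 0.21]
ee_rot: [-0.001, -0.001, 1.0, -0.001]
contact_force: [-0.2, 0.4, -1.0]
width: 0.0725
```

```bash
python3 g.py 494.5 422.7 110 181
python3 - <<'E'
from h import *
T=pose();np.save('T13.npy',T)
im=get_image('wrist');cv2.imwrite('pics/w13r.png',im[:,:,::-1]);crop(im,260,140,400,260,5,'pics/w13.png')
E
```

```text
pos [419.4 300.  210. ] yaw -179.91 tool shift [-75.5 122.7  99.7] turn z -0.91 q6 -1.09 22.225 0.07251127117043198 tilt 0.17
```

View pics/w13.png

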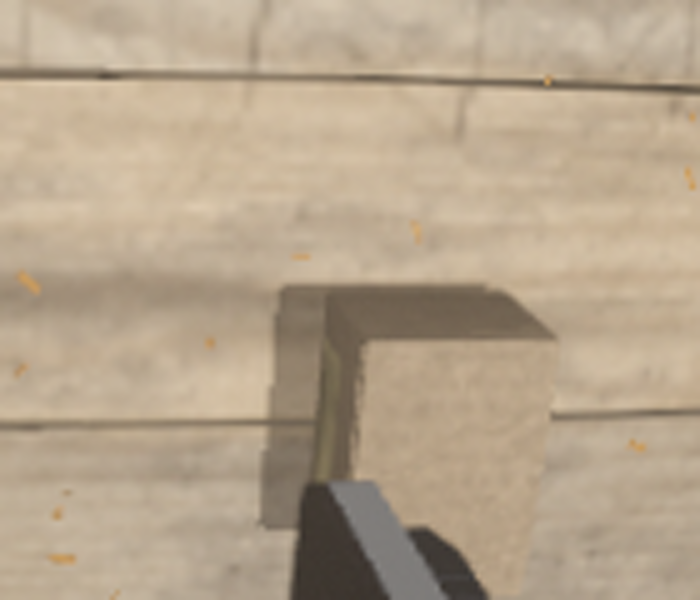

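>>> drive_tool(targets=[0,0,0,-25,41,20,0.85,0,0,0,-25,41,30,0.85,0,0,0,-25.5,41,30,0.85,0,0,-0.9,0,0,0,0.85,0,0,0,0,0,0,0.85])

```text
clock: 22.9
position: [0.4941, 0.4222, 0.1311]
ee_rot: [-0.001, -0.009, 1.0, -0.001]
contact_force: [-0.3, 0.0, -0.5]
width: 0.0726
```

```bash
python3 g.py 494.5 422.7 10 181
python3 - <<'E'
from h import *
T=pose();np.save('T14.npy',T)
im=get_image('wrist');cv2.imwrite('pics/w14r.png',im[:,:,::-1]);crop(im,80,90,430,384,2.2,'pics/w14.png')
E
```

```text
pos [494.1 422.2 131.1] yaw -178.98 tool shift [ -0.6   0.6 121.1] turn z 0.02 q6 -0.99 22.9 0.07261398501564817 tilt 0.14
```

View pics/w14.png

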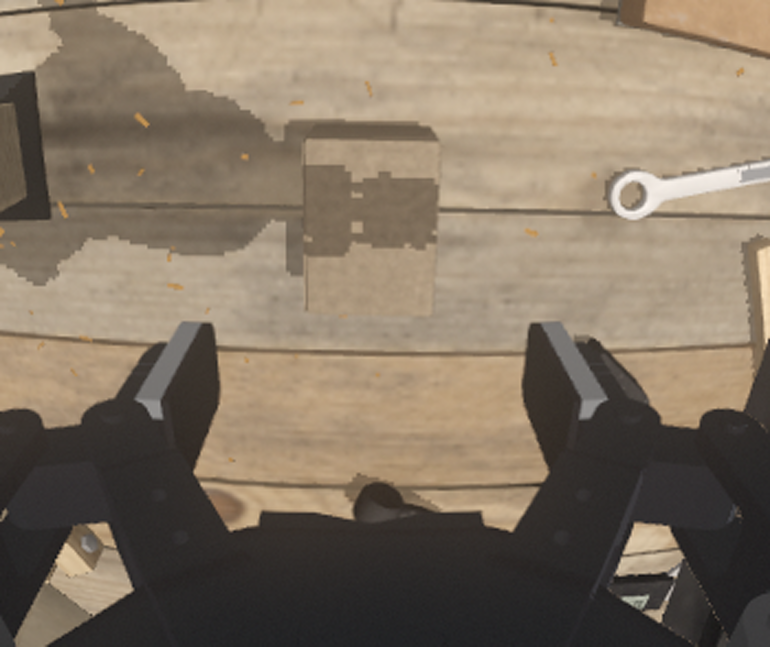

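>>> drive_tool(targets=[0,0,0,0,0.5,45,0.85,0,0,0,0,0,45,0.85,0,0,0,0,0,20,0.85,0,0,0,0,0,8,0.85,0,0,0,0,0,0,0.85,0,0,0,0,0,0,0,0,0,0,0,0,0,0,0,0,0,0,0,0,0,0,0,0,0,0,0,0,0,0,0,0,0,0,0], grip_force=60)

```text
clock: 24.2
position: [0.4959, 0.4234, 0.0162]
ee_rot: [0.001, -0.009, 1.0, 0.001]
contact_force: [-0.3, -0.6, 6.0]
width: 0.0487
```

```bash
python3 - <<'E'
from h import *
T=np.load('T14.npy')
W=unproj('wrist',np.array([(305,138),(441,142),(433,315),(306,312)])/2.2+[80,90]-.3,.04,T)[:,:2]*1000;print(W.round(1),W.mean(0))
E
python3 g.py 440 422.7 140 185
```

```text
[[460.4 398.3]
 [461.  447.7]
 [529.4 447.8]
 [529.  397.9]] [494.93427066 422.94162743]
pos [495.9 423.4  16.2] yaw -178.93 tool shift [  55.5    0.5 -124. ] turn z -3.93 q6 -0.99 24.2 0.04870711082562554 tilt 0.19
```

>>> drive_tool(targets=[0,0,0,0,0,-12,0,0,0,0,0,0,-40,0,0,0,0,0,0,-45,0,0,0,0,55,0,-25,0,0,0,0,0,-50,-10,0,0,0,0,0,-56,0,0,0,0,0,0,-56,0,0,0,0,0,-10,-56,0,0,0,0,0,-25,-56,0,0,0,0,-3.9,0,-10,0,0,0,0,0,0,0,0,0])

```text
clock: 25.58
position: [0.4796, 0.1377, 0.146]
ee_rot: [-0.0, -0.042, 0.999, 0.0]
contact_force: [-0.0, 1.6, -3.9]
width: 0.0487
```

```bash
python3 g.py 480.5 133.6 80 185
python3 - <<'E'
from h import *
T=pose();np.save('T15.npy',T)
im=get_image('wrist');cv2.imwrite('pics/w15r.png',im[:,:,::-1]);crop(im,0,0,512,384,1.56,'pics/w15.png')
E
```

```text
pos [479.6 137.7 146. ] yaw -175.22 tool shift [-0.6 -4.2 66. ] turn z -0.22 q6 -1.51 25.575 0.048664916203520946 tilt 0.06
```

View pics/w15.png

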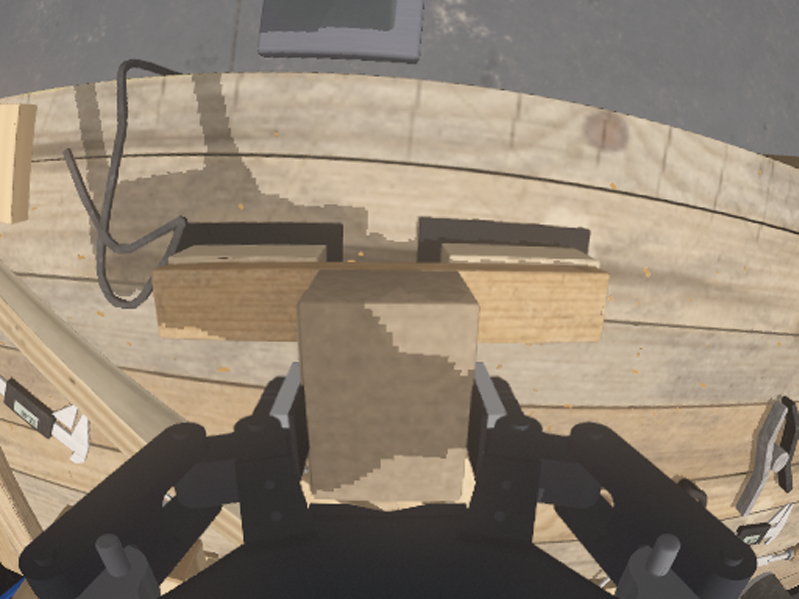

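```bash
python3 - <<'E'
from h import *
T=np.load('T15.npy')
W=unproj('wrist',np.array([(154,270),(607,272),(604,342),(160,331)])/1.5605-.3,.064,T)[:,:2]*1000;print(W.round(1),W.mean(0))
E
```

```text
[[469.3  10.2]
 [450.3 254.1]
 [490.3 261.6]
 [504.6  11.5]] [478.64575703 134.34374993]
```

Batten centre agrees (≈479, 134). Lower the carton.

>>> drive_tool(targets=[0,0,0,0,-4,30,0,0,0,0,0,0,20,0,0,0,0,0,0,9,0,0,0,0,0,0,4,0,0,0,0,0,0,0,0])

```text
clock: 26.25
position: [0.4807, 0.1352, 0.0834]
ee_rot: [0.0, -0.044, 0.999, 0.0]
contact_force: [-0.1, -0.2, -4.7]
width: 0.0489
```

>>> drive_tool(targets=[0,0,0,0,-0.5,2.2,0,0,0,0,0,0,0,0])

```text
clock: 26.5
position: [0.4807, 0.1342, 0.0811]
ee_rot: [0.0, -0.043, 0.999, 0.0]
contact_force: [-0.3, 0.9, -4.8]
width: 0.0487
```

>>> drive_tool(targets=[0,0,0,0,0,1.2,0,0,0,0,0,0,0,0])

```text
clock: 26.75
position: [0.4808, 0.1342, 0.0804]
ee_rot: [0.001, -0.043, 0.999, 0.0]
contact_force: [-1.5, -0.5, 3.1]
width: 0.0488
```

Contact. Release, rise and back away.

>>> drive_tool(targets=[0,0,0,0,0,0,0.75,0,0,0,0,0,0,0.85,0,0,0,0,0,0,0.85,0,0,0,0,0,0,0.85,0,0,0,0,0,-30,0.85,0,0,0,0,0,-50,0.85,0,0,0,40,0,-50,0.85,0,0,0,50,0,-20,0.85,0,0,0,0,0,0,0.85,0,0,0,0,0,0,0.85])

```text
clock: 28.0
position: [0.3922, 0.1265, 0.2285]
ee_rot: [0.001, -0.043, 0.999, 0.0]
contact_force: [0.8, 0.1, 0.3]
width: 0.0728
```

```bash
python3 - <<'E'
from h import *
T=pose();np.save('T16.npy',T);print(T[:3,3])
im=get_image('wrist');cv2.imwrite('pics/w16r.png',im[:,:,::-1]);crop(im,0,0,512,384,1.56,'pics/w16.png')
im=get_image('scene');crop(im,130,130,400,330,2.9,'pics/s16.png')
E
```

```text
[0.39217974 0.12650583 0.22851247]
```

View pics/w16.png

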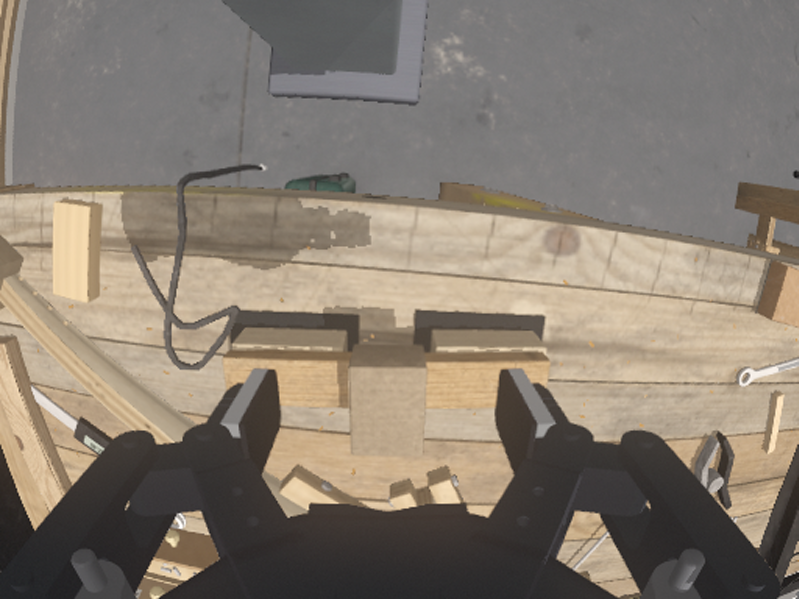

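View pics/s16.png

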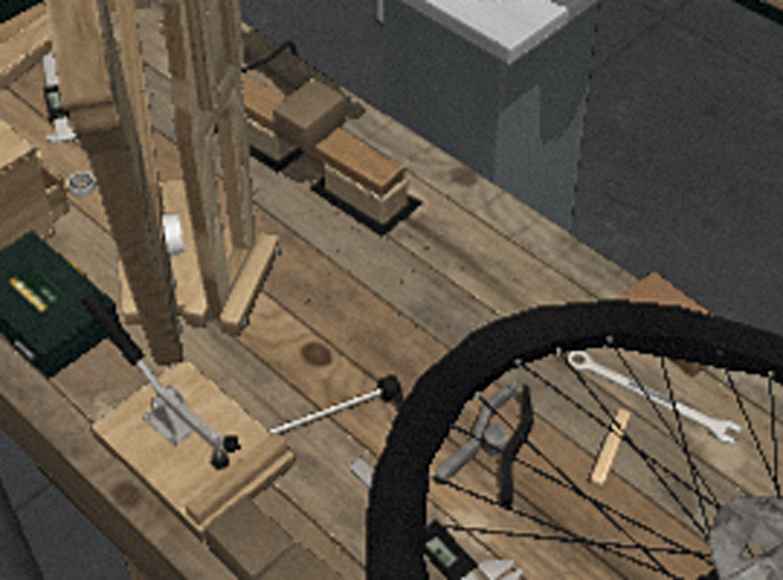

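```bash
python3 - <<'E'
from h import *
im=cv2.imread('pics/w16r.png')[:,:,::-1];crop(im,135,190,365,310,3.4,'pics/w16c.png')
E
```

```text
(no output)
```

View pics/w16c.png

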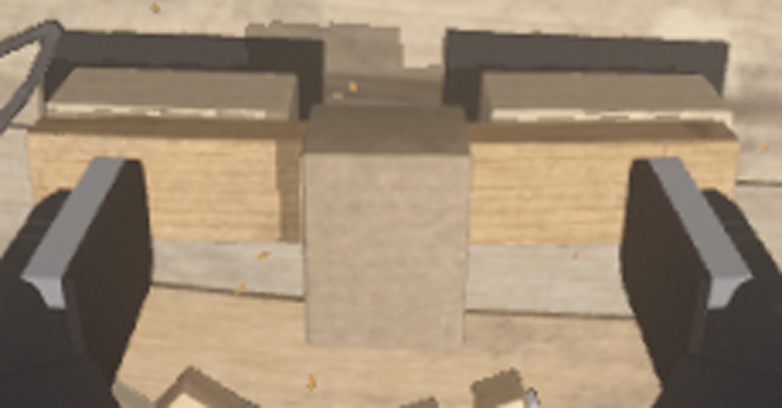

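```bash
python3 - <<'E'
from h import *
T=np.load('T16.npy')
u=lambda p,z:unproj('wrist',np.array(p)/3.4+[135,190]-.3,z,T)[:,:2]*1000
C=u([(304,155),(470,155),(463,345),(307,342)],.104);print(C.round(1),C.mean(0))
B=u([(28,133),(738,142)],.064);print('batten near-edge',B.round(1),B.mean(0)); B2=u([(280,243),(560,243)],.064);print('far edge',B2.round(1))
print('block R near bottom',u([(42,118-0),(300,112)],.04).round(1))
E
```

```text
[[448.1 107.9]
 [444.  156.2]
 [512.  162.3]
 [515.1 112.3]] [479.80882547 134.68181772]
batten near-edge [[469.4   9.2]
 [451.5 255.1]] [460.49054038 132.12599089]
far edge [[502.3  99.4]
 [494.4 197.5]]
block R near bottom [[474.3   6.4]
 [461.9 102.5]]
```

```bash
python3 -c "
from rig import *
print(get_state()['clock'],get_state()['contact_force']);print(sign_off())"
```

```text
28.1 [-0.50065499  0.26088316  0.63766293]
the job is handed in; nothing more can be done
None
```

The setup is built and handed in at 28 s on the robot's clock. `sign_off` gives no verdict, so what follows rests on my own camera checks.

- **Blocks:** one tall block stands on each rubber pad. I estimate each is within about 3 mm and 1° of its pad's middle. The left block was measured from the camera margins. The right one was judged from how it sits in the picture and where it was released.
- **Batten:** it lies across both blocks, centred at about (480, 134) mm. It runs along the line through the blocks to within about 1°.
- **Carton:** its centre measures about (480, 135) mm, so it is within about 1–2 mm of the batten's middle.
- **Release:** the gripper was open and well clear at the end, with contact force near zero.
- **Bystanders:** I never went near the low block or the sanding block. Neither looked moved in the last pictures, though I did not measure their positions again.

Some things went less cleanly:
- **Refused move:** one move call was refused as malformed, and nothing moved.
- **Bench contact:** the fingertips pushed on something with about 5–6 N while closing on the second block, the batten and the carton. That is far below the limits.
- **Left block readings:** two pixel readings of the left block put it a few mm farther along (y about 216 mm). I traced this to having picked its lower edge rather than its top edge, and a zoomed view then showed it centred.

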